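# Clamp a toaster lever in the bench micrometer with its ratchet

### The arm

A 7-joint arm with a two-finger parallel gripper is mounted at the origin on the work surface. World frame = base frame: x ahead of the robot, y to its left, z up, the work surface at z = 0. Lengths are in m, angles in rad, forces in N, time in s.
With the tool pointing down it reaches from about 0.425 to 1.025 m from the base axis. Payload 9.4 kg.
Tool frame: the origin (TCP) lies on the centre line of the jaws, within the pads' length; the fingertips stand 11 mm ahead of it and the grasp point (between the pads) lies 8 mm behind it; z points along the fingers, y is the line along which they close (so a half turn about z gives the same grasp; the last joint's range is limited). The gripper opens to 85 mm and grips with 20 to 120 N. Pads are 22 mm wide; open, the fingers measure 114 mm over their backs; the gripper's body (76 mm by 85 mm) begins 54 mm behind the grasp point. The pads swing forward as they close: fully open they stand 13 mm farther back than shut.
Start: joints at [1.047, 0.599, -0.003, 1.599, 0.002, 0.943, -0.08], TCP at [0.313, -0.654, 0.218] pointing down, gripper open.
Joint ranges: [-2.57, 2.57], [-0.35, 1.97], [-1.29, 1.29], [0.11, 2.56], [-1.05, 4.19], [0.11, 1.86], [-2.63, 2.63]. Speed limits (rad/s): [2.22, 2.22, 3.01, 3.01, 3.14, 3.14, 3.14].

### API

Orientations are given as a 3x3 rotation matrix whose columns are the frame's x, y, z axes.
In Python, from workcell import ctrl, imaging, look_for, trace, mark_of gives the robot as it stands.
- The arm moves only by the tool servo_tool, never from a script. Its argument "deltas" is a list of rows, each a list of 3 entries, a list of its own where there are three numbers: the gripper command: -1 is shut, 1 is fully open, values between are in proportion, then the shift along the world's x, y, z in m, then the turn, a rotation vector about the world's x, y, z in rad. In form: [[hand, [tx, ty, tz], [wx, wy, wz]], ...]. A call has 1 to 20 rows; each row is the pose to reach, as a shift and turn from the pose commanded when the call began; what a row does not reach only later rows make up. A row lasts 1/12 s, in which the tool goes at most 41.7 mm and 7.16 degrees, less where a joint would pass 70% of its speed; a pose out of reach is approached as far as the arm can. A call with a gripper value outside its range is refused whole. The fingers move at their own pace and stop on an object; "squeeze" is the grip in N (left out, the last holds). Time passes only in rows, so rows that repeat a pose let the fingers close. It gives the time, the measured TCP pose, the force and the opening at its end, in the units of the state.
- ctrl.sense(): the state, without advancing time (a new reading comes with each control period).
- imaging.snapshot(name): name is "side" or "top" or "wrist"; returns (picture, depth): 420x560x3 uint8, red, green, blue; 420x560 float32, m along the optical axis (not along the pixel's ray), 0 where there is no reading.
- imaging.camera_info(name): a dict with "mtx" (3x3 intrinsics, pixels), "extrinsics" (4x4, takes a point from camera to world coordinates). Camera axes: x right, y up, looking along -z (the intrinsics and any distortion apply to the point x, -y, -z); pixel columns grow to the right and rows downward; lengths in m; the calibration is good to about 2 mm. The wrist camera is an equidistant fisheye: a pixel r from the principal point sees the ray r / f radians off the axis. A picture is of the moment at which its call begins: read the wrist's pose just before it. camera_info takes no time and is no camera call; for the wrist camera it gives the pose at the moment of the call.
- ctrl.sign_off(): hands the job in, once; it reports no verdict.
Trained networks look in the newest picture that a camera, given by its name, has taken for a name from the list of things; names that differ only in an ending like _2 or _b are one class to them, and where a whole thing is asked for, a point or a joint stands for the part that bears it (a point fixed in the world has none). Each returns a list of dicts, best first, with "confidence" (0 to 1); they miss things now and then, are a little off and sometimes report something else, mostly with a low value. They report only what shows in the picture. A call takes as long as a camera call.
- look_for(camera, target): "rect" ([centre column, centre row, width, height] in pixels, round what is visible of it).
- trace(camera, target): "pixels" (420x560 bool, what is visible of it) and "rect" ([centre column, centre row, width, height] in pixels, round what is visible of it).
- mark_of(camera, target): "xy" ([column, row] in pixels: a listed point, or the origin of a listed thing).
The state is a dict: "t": time; "joint_pos": joint angles; "dq": joint speeds; "effort": joint torques, N m; "tcp_pos": TCP position; "ee_rot": TCP orientation; "ft_force": force on the tool from outside, world axes, zero at the start; "ft_torque": the same for the moment, N m; "opening": finger opening in m.
Only numpy, scipy, OpenCV 4.12 (cv2) and the standard library are available. Lean on these libraries where they do the work, as an engineer would, in place of code of your own. Each camera call takes 0.05 s, during which the arm holds its last target. There are 200 camera calls.

### The job

The toaster's lift lever needs its thickness checked in the upright bench micrometer: pick it up, lay its steel strip flat along the micrometer's platform under the spindle and slide it gently, straight, until its tip is fully home against the end stop. Then close the spindle by turning the small ratchet knob on the very top clockwise (not the larger thimble below it) until it slips on the strip, let it slip about an eighth of a turn (well under a quarter turn in all) and let go, leaving the lever clamped. Leave the other things on the table alone.

Things in the scene. Friction and masses are not known exactly. Their poses are not given: they have to be found in the camera images.
- gauge: Fixed upright bench micrometer, grey C-frame 165 x 80 x 202 mm, open to its own -x. Origin on the table under the vertical spindle axis; x runs from the open side to the column (30 to 65 mm past the axis). On the axis, from below: anvil, spindle, overhanging arm (heights 88 to 120 mm), thimble, ratchet knob. Knob and thimble turn in place; only the spindle descends.
- platform (a point): Centre of the flat top of the bright steel platform that runs towards -x from under the spindle: 110 mm along x, 44 mm wide, 50 mm above the table; it spans 90 mm before to 20 mm past the spindle axis. This point is 35 mm before the axis. The anvil is flush with it. Axes as the micrometer's.
- stop_face (a point): Foot of the end stop's face, at platform height, mid-width, 10 mm past the spindle axis: a small black hard-rubber block 30 mm wide, 12 mm high across the platform, on a stiff spring (12 N per mm, 3 mm travel, springs back); the face looks to -x (axes as the micrometer's). Pushing with over 30 N counts as ramming.
- thimble_top (a point): Centre of the thimble's top, on the axis, 160 mm above the table: aluminium drum 30 mm in diameter, heights 130 to 160 mm. It stays where it is left. The spindle descends 4 mm per rad of thimble, clockwise from above; it starts 8 to 15 mm above the platform, so 0.75 to 2.5 rad of turning closes it on a 5 mm strip.
- ratchet_grip (a point): Centre of the ratchet knob, on the axis 188 mm above the table: knurled upright cylinder 22 mm in diameter, 36 mm tall (heights 166 to 202 mm), the topmost and smaller of the two stacked drums. Take it from above, clear of the thimble.
- ratchet (a joint): How far the ratchet knob has slipped on the thimble, rad, 0 at the start, growing clockwise from above. The knob carries the thimble along (about 0.04 N m) until the spindle bears on something; at 0.12 N m it slips smoothly. A dark index line on the knob's top and one on the thimble's top start in line.
- spindle: Steel spindle, 10 mm diameter, on the axis. Origin at the centre of its flat lower end. While the ratchet slips it presses down with about 20 N; the thimble turned directly would crush with far more.
- lever_knob (a point): Centre, 18 mm above the lever's underside, of its black thumb grip: upright block 24 mm along the strip, 20 across, 36 tall. x points along the strip to its tip. The loose lever (63 to 126 g): flat steel strip 110 x 16 x 5 mm with the grip on one end, undersides flush; it lies flat on the table at one of two places right of the micrometer, a spanner at the other.
- lever_tip (a point): Middle of the free end of the lever's strip, at its underside, 122 mm along x from the thumb grip's centre; axes as lever_knob.
- spanner: Bystander: steel spanner about 140 mm long lying on the table. Origin at the underside of its middle, x along it.
- driver1: Bystander: small blue-handled screwdriver, 150 mm long, lying on the table.
- driver2: Bystander: small black-handled screwdriver, 130 mm long, lying on the table.
- watch: Bystander: round dark steel watch case, 40 mm across, 9 mm tall. Origin at its underside.
- bezel: Bystander: flat square black plastic frame, 42 mm, 5 mm thick. Origin at its underside.
- mug: Bystander: white mug, 82 mm across, 95 mm tall. Origin at its underside.
- mug2: Bystander: green mug, 86 mm across, 92 mm tall. Origin at its underside.
- shell: Bystander: shallow open black plastic shell, 120 x 75 x 14 mm. Origin at its underside.

How it is judged:
By the outcome, as a careful person would: the job done as asked, in the order asked, and still so for the second after the job is handed in, with the robot touching nothing.
It also fails if it takes over 72 s, if anything falls off the work surface, if the arm or the gripper's body presses on something with over 40 N, if the wrist force passes 120 N, or if a joint passes its speed limit or range.

## Working session

There is one attempt and no reset: what is moved stays moved. The work goes in short steps, Python scripts to look and compute and a tool call to move; the robot and the scene stay as the last step left them, time stands still between calls to the robot, and variables do not carry over. Pictures are saved under pics/ and viewed, on a budget of 10 in all, crops included, one or two more only if the job needs it, and the job is handed in when it is done.

Besides the shell and the picture viewer there is one more tool, called after "Request:" as name([rows], argument=value, ...), one row to a line, values as JSON. servo_tool: Moves the arm, as the interface text tells. Its arguments: {"type":"object","properties":{"deltas":{"type":"array","items":{"type":"array"}},"squeeze":{"type":"number"}},"required":["deltas"]}

```bash
ls; mkdir -p pics
cat > h.py <<'E'
import numpy as np, cv2
from workcell import ctrl, imaging, look_for, trace, mark_of
def ray(cam,px):
    i=imaging.camera_info(cam);K=np.array(i['mtx']);T=np.array(i['extrinsics'])
    u=(px[0]-K[0,2])/K[0,0];v=(px[1]-K[1,2])/K[1,1]
    if cam=='wrist':
        r=np.hypot(u,v);s=np.sin(r)/r if r>1e-9 else 1
        d=np.array([u*s,-v*s,-np.cos(r)])
    else: d=np.array([u,-v,-1.])
    return T[:3,3],T[:3,:3]@d
def atz(cam,px,z):
    o,d=ray(cam,px);return o+d*(z-o[2])/d[2]
def save(n,p): cv2.imwrite('pics/'+n+'.png',p[:,:,::-1])
E
python3 - <<'E'
from h import *
s=ctrl.sense();print(s['t'],s['tcp_pos'],s['opening'])
for c in ('top','side'):
    p,d=imaging.snapshot(c);save(c+'1',p)
    i=imaging.camera_info(c);print(c,np.round(i['mtx'],1).tolist(),np.round(i['extrinsics'],3).tolist(),{k for k in i})
    for n,z in (('lever_knob',.018),('lever_tip',0),('platform',.05),('stop_face',.05),('thimble_top',.16),('ratchet_grip',.188),('gauge',0),('spanner',0),('mug',0),('mug2',0)):
        for m in mark_of(c,n)[:2]: print(n,round(m['confidence'],2),np.round(m['xy'],1),np.round(atz(c,m['xy'],z),4))
print(ctrl.sense()['t'])
E
```

```text
pics
0.0 [ 0.31298956 -0.65339881  0.21679924] 0.08513143085081386
top [[447.4, 0.0, 280.0], [0.0, 447.4, 205.8], [0.0, 0.0, 1.0]] [[-0.025, 0.996, -0.087, 0.507], [-1.0, -0.025, 0.0, -0.047], [-0.002, 0.087, 0.996, 1.323], [0.0, 0.0, 0.0, 1.0]] {'extrinsics', 'mtx'}
lever_knob 0.51 [303.5 188.5] [ 0.6697 -0.1175  0.018 ]
lever_tip 0.59 [382.5 226.1] [ 0.5542 -0.3484  0.    ]
lever_tip 0.41 [374.1 183. ] [ 0.6831 -0.3292  0.    ]
platform 0.55 [225.1 220.9] [0.5785 0.1102 0.05  ]
stop_face 0.76 [222.8 203. ] [0.6299 0.116  0.05  ]
thimble_top 0.59 [218.7 205.2] [0.6138 0.1127 0.16  ]
ratchet_grip 0.64 [215.5 200.8] [0.6227 0.1168 0.188 ]
gauge 0.66 [225.2 212. ] [0.6077 0.1156 0.    ]
spanner 0.75 [318.7 228.2] [ 0.5527 -0.1598  0.    ]
mug 0.91 [140.1 184.5] [0.6964 0.3682 0.    ]
mug 0.85 [133.1 251.6] [0.4978 0.3884 0.    ]
mug2 0.91 [140.1 184.5] [0.6964 0.3682 0.    ]
mug2 0.85 [133.1 251.6] [0.4978 0.3884 0.    ]
side [[383.4, 0.0, 274.0], [0.0, 383.4, 205.8], [0.0, 0.0, 1.0]] [[0.995, 0.064, -0.083, 0.54], [-0.104, 0.531, -0.841, -0.877], [-0.009, 0.845, 0.535, 0.672], [0.0, 0.0, 0.0, 1.0]] {'extrinsics', 'mtx'}
lever_knob 0.66 [193.9 349.2] [ 0.4256 -0.3656  0.018 ]
lever_tip 0.95 [255.1 350.1] [ 0.5479 -0.3677  0.    ]
platform 0.59 [258.1 202.7] [0.5898 0.1239 0.05  ]
platform 0.17 [298.2 264.4] [ 0.6673 -0.1724  0.05  ]
stop_face 0.62 [269.6 201.2] [0.6258 0.1285 0.05  ]
thimble_top 0.71 [268. 169.] [0.623  0.1309 0.16  ]
ratchet_grip 0.65 [267.3 165.2] [0.6186 0.0996 0.188 ]
ratchet_grip 0.33 [307.1 401. ] [ 0.6083 -0.5956  0.188 ]
gauge 0.92 [266.7 214.7] [0.6159 0.1294 0.    ]
spanner 0.61 [248.9 278. ] [ 0.5457 -0.1526  0.    ]
mug 0.82 [278.3 176.8] [0.6812 0.3775 0.    ]
mug 0.79 [234.  178.6] [0.5171 0.3834 0.    ]
mug2 0.82 [278.3 176.8] [0.6812 0.3775 0.    ]
mug2 0.79 [234.  178.6] [0.5171 0.3834 0.    ]
1.1
```

View pics/top1.png

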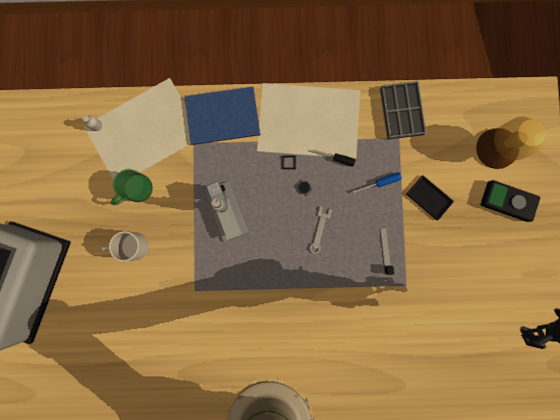

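View pics/side1.png

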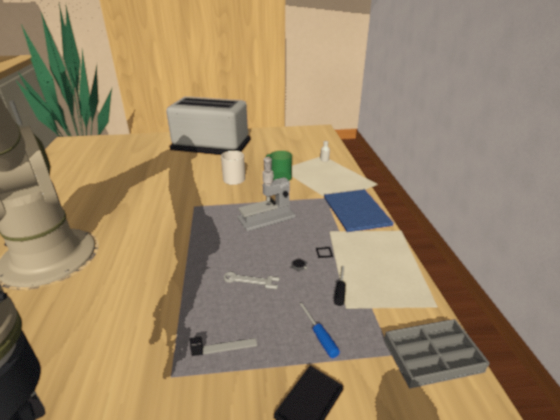

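The top view shows the gauge at about (225,210), open side towards (240,238) and column near (213,185). The lever has its grip at (389,270) and its tip at (384,230), with the spanner at (320,230). The side view agrees with this. Next I fit the poses from depth.

```bash
cat >> h.py <<'E'
def cloud(cam,d):
    v,u=np.mgrid[0:420,0:560];i=imaging.camera_info(cam);K=np.array(i['mtx']);T=np.array(i['extrinsics'])
    a=(u-K[0,2])/K[0,0];b=(v-K[1,2])/K[1,1]
    if cam=='wrist':
        r=np.hypot(a,b)+1e-9;s=np.tan(r)/r;a=a*s;b=b*s
    P=np.stack([a*d,-b*d,-d],-1)@T[:3,:3].T+T[:3,3]
    P[d<=0]=np.nan
    return P
def rect(P):
    r=cv2.minAreaRect((P[:,:2]*1000).astype(np.float32));return np.round(r[0],1),np.round(r[1],1),round(r[2],1)
E
python3 - <<'E'
from h import *
for c in ('top','side'):
    p,d=imaging.snapshot(c);P=cloud(c,d)
    m=trace(c,'gauge')[0]['pixels']; Q=P[m]
    print(c,'gauge n',len(Q))
    for lo,hi in ((.044,.056),(.112,.126),(.155,.165),(.195,.21)):
        q=Q[(Q[:,2]>lo)&(Q[:,2]<hi)]
        if len(q)>3: print(lo,len(q),rect(q),np.round(q.mean(0),4))
    t=trace(c,'lever_knob')
    for k in t[:2]:
        q=P[k['pixels']];q=q[~np.isnan(q[:,0])];print('lever',k['confidence'],len(q),rect(q),np.round([np.nanmin(q,0),np.nanmax(q,0)],3).tolist())
        h=q[q[:,2]>.025]; 
        if len(h)>3: print(' grip',len(h),rect(h),h.mean(0))
        h=q[q[:,2]<.015]
        if len(h)>3: print(' strip',len(h),rect(h),h.mean(0))
    t=mark_of(c,'lever_knob');print([(k['confidence'],atz(c,k['xy'],.018)) for k in t[:2]])
E
```

```text
top gauge n 1609
0.044 473 (array([596.5, 109.1]), array([133.2,  44.6]), 19.8) [0.5767 0.1004 0.0495]
0.112 238 (array([641.4, 125.2]), array([80.7, 34.2]), 19.4) [0.6524 0.1271 0.1194]
0.155 33 (array([616.7, 113. ]), array([20.1, 28.1]), 65.3) [0.6157 0.1108 0.1597]
0.195 64 (array([618.5, 115.9]), array([20.8, 20.3]), 88.0) [0.6182 0.1164 0.2018]
[(0.68, array([ 0.42878296, -0.35082868,  0.018     ]))]
side gauge n 1961
0.044 387 (array([608.1, 110. ]), array([153.6,  49.2]), 20.0) [0.595  0.0995 0.05  ]
0.112 174 (array([643.3, 120.8]), array([80.4, 36.2]), 19.8) [0.6468 0.1163 0.1191]
0.155 45 (array([620.5, 110.1]), array([20.7, 29. ]), 77.7) [0.6202 0.1083 0.1594]
0.195 33 (array([622.3, 112.7]), array([17.4, 18.7]), 51.8) [0.6207 0.1102 0.2005]
lever 0.9 700 (array([ 483.4, -351.7]), array([136.6,  26.4]), 5.2) [[0.415, -0.37, -0.001], [0.551, -0.337, 0.038]]
 grip 142 (array([ 430.7, -358.8]), array([23.9, 21.3]), 3.8) [ 0.43107155 -0.36145234  0.03404918]
 strip 521 (array([ 483.4, -351.8]), array([136.7,  26.1]), 4.8) [ 0.48780109 -0.35554108  0.00517107]
lever 0.6 558 (array([686.1, 367.3]), array([505. ,  88.5]), 87.5) [[0.631, 0.117, -0.001], [0.73, 0.62, 0.202]]
 grip 525 (array([681.4, 266.8]), array([303.8,  87.7]), 87.5) [0.69147206 0.35892581 0.06755895]
 strip 10 (array([701.3, 477.9]), array([ 25.6, 282.6]), 7.8) [0.70981026 0.42507566 0.00697454]
[(0.56, array([ 0.42707507, -0.36429655,  0.018     ]))]
```

Gauge: yaw about 20°, axis at about (0.620, 0.112). Lever: grip at (0.430, -0.358), yaw about 5°. I'll move over the lever for a wrist view.

Request:
servo_tool([
  [1,[0.03,0.075,0],[0,0,0]],
  [1,[0.06,0.15,0],[0,0,0]],
  [1,[0.09,0.22,0],[0,0,0]],
  [1,[0.11,0.27,-0.01],[0,0,0]],
  [1,[0.117,0.29,-0.02],[0,0,0]],
  [1,[0.117,0.296,-0.02],[0,0,0]],
  [1,[0.117,0.296,-0.02],[0,0,0]],
  [1,[0.117,0.296,-0.02],[0,0,0]],
  [1,[0.117,0.296,-0.02],[0,0,0]],
  [1,[0.117,0.296,-0.02],[0,0,0]],
], squeeze=40)

```text
t: 2.33
tcp_pos: [0.4312, -0.3563, 0.1979]
ee_rot: [[0.9, 0.435, 0.0], [0.435, -0.9, 0.0], [0.0, -0.0, -1.0]]
ft_force: [-0.1, -0.2, 0.0]
opening: 0.0854
```

Run:
```python
from h import *
s=ctrl.sense();print(s['t'],s['tcp_pos'],np.round(s['ee_rot'],3).tolist(),np.round(s['joint_pos'],2))
p,d=imaging.snapshot('wrist');save('w1',p);P=cloud('wrist',d)
i=imaging.camera_info('wrist');print(np.round(i['mtx'],1).tolist(),np.round(i['extrinsics'],3).tolist())
for n,z in (('lever_knob',.018),('lever_tip',0)):
    for m in mark_of('wrist',n)[:2]: print(n,m['confidence'],m['xy'],atz('wrist',m['xy'],z))
t=trace('wrist','lever_knob')
for k in t[:1]:
    q=P[k['pixels']];q=q[~np.isnan(q[:,0])]
    for a,b in ((.03,.04),(.003,.008)):
        h=q[(q[:,2]>a)&(q[:,2]<b)]
        if len(h)>3: print(a,len(h),rect(h),h.mean(0))
```

```text
2.3333 [ 0.43122096 -0.35627175  0.19786337] [[0.9, 0.435, 0.0], [0.435, -0.9, 0.0], [0.0, -0.0, -1.0]] [ 0.61  0.43 -0.02  2.    0.01  0.71 -0.55]
[[325.2, 0.0, 276.9], [0.0, 325.2, 209.5], [0.0, 0.0, 1.0]] [[0.433, 0.853, 0.293, 0.505], [-0.902, 0.409, 0.141, -0.323], [0.0, -0.325, 0.946, 0.354], [0.0, 0.0, 0.0, 1.0]]
lever_knob 0.94 [275.0, 186.4] [ 0.42289702 -0.36091937  0.018     ]
0.03 456 (array([ 426.4, -359.7]), array([24., 20.]), 3.8) [ 0.42706297 -0.35940801  0.03603643]
0.003 1516 (array([ 483. , -355.8]), array([130. ,  17.9]), 2.7) [ 0.49266075 -0.35544712  0.00536294]
```

Request:
servo_tool([
  [1,[-0.005,-0.0035,-0.02],[0,0,-0.1]],
  [1,[-0.005,-0.0035,-0.05],[0,0,-0.2]],
  [1,[-0.005,-0.0035,-0.08],[0,0,-0.3]],
  [1,[-0.005,-0.0035,-0.11],[0,0,-0.395]],
  [1,[-0.005,-0.0035,-0.14],[0,0,-0.395]],
  [1,[-0.005,-0.0035,-0.165],[0,0,-0.395]],
  [1,[-0.005,-0.0035,-0.18],[0,0,-0.395]],
  [1,[-0.005,-0.0035,-0.183],[0,0,-0.395]],
  [1,[-0.005,-0.0035,-0.183],[0,0,-0.395]],
  [1,[-0.005,-0.0035,-0.183],[0,0,-0.395]],
])

```text
t: 3.37
tcp_pos: [0.4251, -0.3623, 0.0152]
ee_rot: [[0.999, 0.05, 0.0], [0.05, -0.999, -0.001], [0.0, 0.001, -1.0]]
ft_force: [-0.1, -0.5, 0.6]
opening: 0.0852
```

Request:
servo_tool([
  [-0.2,[0,0,0],[0,0,0]],
  [-0.4,[0,0,0],[0,0,0]],
  [-0.6,[0,0,0],[0,0,0]],
  [-1,[0,0,0],[0,0,0]],
  [-1,[0,0,0],[0,0,0]],
  [-1,[0,0,0],[0,0,0]],
  [-1,[0,0,0],[0,0,0]],
  [-1,[0,0,0],[0,0,0]],
], squeeze=40)

```text
t: 4.03
tcp_pos: [0.4254, -0.3615, 0.0151]
ee_rot: [[0.999, 0.052, 0.0], [0.052, -0.999, -0.0], [0.0, 0.0, -1.0]]
ft_force: [-1.1, 1.1, 6.0]
opening: 0.0187
```

Request:
servo_tool([
  [-1,[0,0,0.02],[0,0,0]],
  [-1,[0,0,0.05],[0,0,0]],
  [-1,[0,0.01,0.085],[0,0,0]],
  [-1,[0,0.04,0.105],[0,0,0.02]],
  [-1,[0.002,0.075,0.115],[0,0,0.04]],
  [-1,[0.004,0.11,0.115],[0,0,0.07]],
  [-1,[0.006,0.145,0.115],[0,0,0.1]],
  [-1,[0.008,0.18,0.115],[0,0,0.13]],
  [-1,[0.01,0.215,0.115],[0,0,0.16]],
  [-1,[0.013,0.25,0.115],[0,0,0.19]],
  [-1,[0.016,0.285,0.115],[0,0,0.22]],
  [-1,[0.019,0.32,0.115],[0,0,0.25]],
  [-1,[0.022,0.355,0.115],[0,0,0.28]],
  [-1,[0.024,0.385,0.115],[0,0,0.294]],
  [-1,[0.026,0.405,0.115],[0,0,0.294]],
  [-1,[0.026,0.413,0.115],[0,0,0.294]],
  [-1,[0.026,0.413,0.115],[0,0,0.294]],
  [-1,[0.026,0.413,0.115],[0,0,0.294]],
])

```text
t: 5.53
tcp_pos: [0.4509, 0.0511, 0.1296]
ee_rot: [[0.941, 0.339, -0.0], [0.339, -0.941, -0.001], [-0.001, 0.0, -1.0]]
ft_force: [-1.3, -0.8, -1.4]
opening: 0.0187
```

```bash
cat > g.py <<'E'
from h import *
s=ctrl.sense();print(s['t'],s['tcp_pos'],np.degrees(np.arctan2(s['ee_rot'][1][0],s['ee_rot'][0][0])),s['ft_force'],s['opening'])
import sys
p,d=imaging.snapshot('wrist');save(sys.argv[1],p);P=cloud('wrist',d)
g=trace('wrist','gauge')
if g:
    Q=P[g[0]['pixels']]
    for lo,hi in ((.046,.053),(.114,.124),(.157,.163),(.198,.206)):
        q=Q[(Q[:,2]>lo)&(Q[:,2]<hi)]
        if len(q)>3: print(lo,len(q),rect(q),np.round(q.mean(0),4))
t=trace('wrist','lever_knob')
for k in t[:1]:
    q=P[k['pixels']];q=q[~np.isnan(q[:,0])];print('lever',k['confidence'],len(q),rect(q))
    A=np.array([.6205,.1125]);th=np.radians(19.8);R=np.array([[np.cos(th),np.sin(th)],[-np.sin(th),np.cos(th)]])
    l=(q[:,:2]-A)@R.T*1000
    for x in range(-200,20,10):
        h=(l[:,0]>x)&(l[:,0]<x+10)
        if h.sum()>8: print(x,h.sum(),np.round(np.percentile(l[h,1],[3,50,97]),1),np.round(np.percentile(q[h,2],[10,50,90])*1000,1))
    print('max x',np.percentile(l[:,0],[98,99.5,100]))
for n,z in (('lever_tip',.05),('platform',.05),('stop_face',.05),('ratchet_grip',.188),('thimble_top',.16)):
    for m in mark_of('wrist',n)[:1]: print(n,m['confidence'],m['xy'],atz('wrist',m['xy'],z))
E
python3 g.py w2
```

```text
5.5333 [0.45093751 0.05107654 0.1295967 ] 19.83078835999781 [-1.27489051 -0.80877537 -1.42183191] 0.018688012924584663
0.046 3517 (array([566.4,  94.7]), array([71.2, 44.2]), 19.7) [0.5719 0.0951 0.0503]
lever 0.89 9151 (array([477.2,  68.1]), array([199.8,  43.2]), 24.3)
-200 28 [-9.4 -2.8  6.2] [  1.3 150.6 151.8]
-190 638 [-10.6  -1.8   7.3] [150.5 151.6 152.6]
-180 746 [-10.7  -1.4   8.2] [150.3 151.4 152.5]
-170 1556 [-9.5  0.3  9.5] [120.3 135.6 150.7]
-160 523 [-5.7  1.9  9.4] [119.3 120.4 121.5]
-150 553 [-5.6  2.3  9.6] [119.4 120.4 121.5]
-140 577 [-5.6  2.2  9.5] [119.2 120.2 121.3]
-130 588 [-5.5  2.2  9.4] [119.  120.2 121.2]
-120 610 [-5.5  2.1  9.7] [119.  120.  121.2]
-110 611 [-5.3  2.6 10. ] [118.8 119.9 121.1]
-100 658 [-5.1  2.5 10.6] [118.6 119.8 120.9]
-90 620 [-5.2  2.5 10. ] [118.7 119.7 120.9]
-80 631 [-5.1  2.5 10. ] [118.5 119.6 120.8]
-70 620 [-5.   2.5 10.3] [118.3 119.6 120.7]
-60 157 [-4.7  2.5 10.4] [118.2 119.5 120.5]
max x [-60.42385959 -58.10661502 -48.59484625]
lever_tip 0.76 [264.1, 24.6] [0.5797336  0.10481189 0.05      ]
platform 0.83 [272.2, 14.9] [0.5887427  0.10214399 0.05      ]
ratchet_grip 0.71 [267.2, 24.4] [0.55053102 0.08846108 0.188     ]
```

View pics/w2.png

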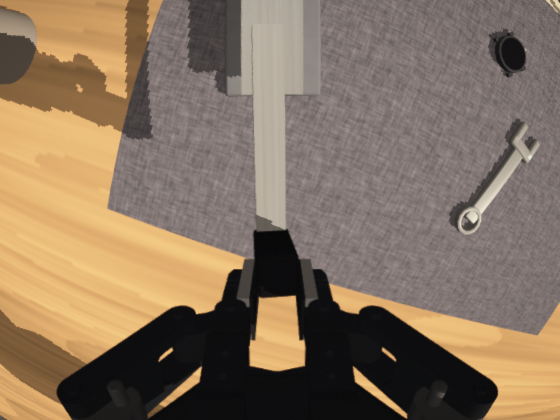

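The wrist view shows the lever held straight: strip tip at (267,25), platform near end at (270,95). The strip is within 1 mm and about 0.3° of the platform's centreline. Next I lower it, then slide.

Request:
servo_tool([
  [-1,[0,-0.0004,-0.02],[0,0,-0.005]],
  [-1,[0,-0.0004,-0.04],[0,0,-0.005]],
  [-1,[0,-0.0004,-0.055],[0,0,-0.005]],
  [-1,[0,-0.0004,-0.061],[0,0,-0.005]],
  [-1,[0,-0.0004,-0.063],[0,0,-0.005]],
  [-1,[0,-0.0004,-0.064],[0,0,-0.005]],
  [-1,[0,-0.0004,-0.064],[0,0,-0.005]],
  [-1,[0,-0.0004,-0.064],[0,0,-0.005]],
])

```text
t: 6.6
tcp_pos: [0.4516, 0.0513, 0.0663]
ee_rot: [[0.943, 0.334, 0.001], [0.334, -0.943, 0.0], [0.001, 0.0, -1.0]]
ft_force: [0.0, 1.1, -1.0]
opening: 0.019
```

```bash
python3 g.py w3; python3 -c "
from h import *
print(ctrl.sense()['ft_torque'])"
```

```text
6.6 [0.45164571 0.05126458 0.06632923] 19.51862544868431 [ 0.01199785  1.0659916  -0.97370256] 0.018993797142480576
0.046 5606 (array([557. ,  92.5]), array([52.3, 44.6]), 19.6) [0.5591 0.0929 0.0503]
lever 0.71 9056 (array([476.3,  62.4]), array([193.2,  26.7]), 17.6)
-190 586 [-9.6 -0.7  8.1] [87.1 88.3 89.4]
-180 741 [-10.2  -0.8  10.2] [86.8 88.2 89.3]
-170 1586 [-8.9  0.9 10.1] [57.3 74.2 88. ]
-160 514 [-5.1  2.4  9.9] [56.1 57.2 58.4]
-150 544 [-5.   2.8 10.1] [56.2 57.2 58.3]
-140 569 [-5.1  2.7 10. ] [56.  57.1 58.1]
-130 573 [-5.1  2.6  9.8] [55.9 57.1 58.2]
-120 615 [-4.9  2.5 10. ] [55.8 56.9 58. ]
-110 611 [-5.   2.9 10.2] [55.7 56.9 57.9]
-100 643 [-5.1  2.8 10.2] [55.6 56.8 58. ]
-90 615 [-5.   2.7 10.2] [55.5 56.8 57.9]
-80 629 [-4.9  2.7 10.3] [55.5 56.7 57.9]
-70 617 [-4.9  2.6 10.5] [55.4 56.5 57.7]
-60 210 [-4.7  3.1 10.6] [55.3 56.4 57.6]
max x [-59.6166164 -57.356446  -56.2381507]
lever_tip 0.9 [265.9, 24.0] [0.56727987 0.09753118 0.05      ]
[-0.00325972  0.00700374  0.01411283]
```

Request:
servo_tool([
  [-1,[0.0047,0.0017,-0.0005],[0.0024,-0.0066,0]],
  [-1,[0.0113,0.004,-0.001],[0.0024,-0.0066,0]],
  [-1,[0.0188,0.0067,-0.001],[0.0024,-0.0066,0]],
  [-1,[0.0264,0.0094,-0.001],[0.0024,-0.0066,0]],
  [-1,[0.0339,0.0121,-0.001],[0.0024,-0.0066,0]],
  [-1,[0.0414,0.0148,-0.001],[0.0024,-0.0066,0]],
  [-1,[0.048,0.0172,-0.001],[0.0024,-0.0066,0]],
  [-1,[0.0518,0.0185,-0.001],[0.0024,-0.0066,0]],
  [-1,[0.0537,0.0192,-0.001],[0.0024,-0.0066,0]],
  [-1,[0.0537,0.0192,-0.001],[0.0024,-0.0066,0]],
  [-1,[0.0537,0.0192,-0.001],[0.0024,-0.0066,0]],
])

```text
t: 7.92
tcp_pos: [0.5051, 0.0705, 0.0647]
ee_rot: [[0.942, 0.334, 0.007], [0.334, -0.942, 0.002], [0.007, 0.0, -1.0]]
ft_force: [0.1, 1.5, -0.1]
opening: 0.0192
```

```bash
python3 g.py w4 | grep -v '^-1[0-6]'; python3 -c "
from h import *
print(ctrl.sense()['ft_torque'])"
```

```text
7.9167 [0.50514011 0.07050457 0.06468632] 19.5265578006399 [ 0.10160603  1.5163762  -0.11621288] 0.01918086916067372
0.046 8280 (array([579.9, 100.8]), array([101.3,  44.8]), 20.0) [0.5747 0.0982 0.0503]
0.114 1745 (array([607.1, 110.7]), array([13.2, 32.8]), 18.6) [0.606  0.1094 0.1195]
lever 0.89 8159 (array([552.2,  88.1]), array([121.8,  22.7]), 19.4)
-90 537 [-5.2  2.2  9.5] [55.  56.1 57.2]
-80 568 [-5.2  2.6  9.7] [55.  56.1 57.2]
-70 594 [-4.7  2.5  9.7] [55.1 56.2 57.4]
-60 597 [-4.7  2.9 10. ] [55.1 56.3 57.4]
-50 645 [-5.1  2.8 10.2] [55.3 56.4 57.4]
-40 618 [-5.   2.7 10.1] [55.3 56.4 57.5]
-30 652 [-4.8  2.7 10.2] [55.3 56.4 57.6]
-20 429 [-5.3  2.1 10. ] [55.3 56.5 57.8]
max x [-15.73804011 -13.84683691 -11.66290118]
[ 0.00645165 -0.07760441 -0.00051478]
```

View pics/w4.png

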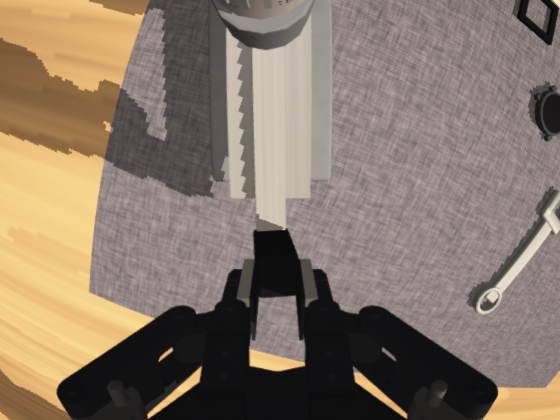

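The strip lies on the platform, centred: strip at column 270, platform columns 231–310. It runs under the arm at row 45. I'll advance in small steps to the stop.

Request:
servo_tool([
  [-1,[0.0028,0.001,0],[0,0,0]],
  [-1,[0.0057,0.002,0],[0,0,0]],
  [-1,[0.0066,0.0024,0],[0,0,0]],
  [-1,[0.0066,0.0024,0],[0,0,0]],
])

```text
t: 8.65
tcp_pos: [0.5117, 0.0729, 0.0647]
ee_rot: [[0.942, 0.334, 0.006], [0.334, -0.943, 0.002], [0.007, -0.0, -1.0]]
ft_force: [-1.9, -0.1, 2.5]
opening: 0.0188
```

Request:
servo_tool([
  [-1,[0.0005,0.0002,0],[0,0,0]],
  [-1,[0.0009,0.0003,0],[0,0,0]],
  [-1,[0.0009,0.0003,0],[0,0,0]],
])

```text
t: 8.9
tcp_pos: [0.5117, 0.0729, 0.0646]
ee_rot: [[0.942, 0.334, 0.005], [0.334, -0.943, 0.002], [0.006, -0.0, -1.0]]
ft_force: [-3.9, -2.4, 5.1]
opening: 0.0189
```

Request:
servo_tool([
  [-1,[0.0005,0.0002,0],[0,0,0]],
  [-1,[0.0009,0.0003,0],[0,0,0]],
  [-1,[0.0009,0.0003,0],[0,0,0]],
])

```text
t: 9.15
tcp_pos: [0.5118, 0.0729, 0.0646]
ee_rot: [[0.943, 0.334, 0.004], [0.334, -0.943, 0.002], [0.004, -0.0, -1.0]]
ft_force: [-6.8, -2.2, 7.2]
opening: 0.0187
```

Request:
servo_tool([
  [-1,[-0.0005,-0.0002,0],[0,0,0]],
  [-1,[-0.001,-0.0004,0.0005],[0,0,0]],
  [-1,[-0.001,-0.0004,0.0008],[0,0,0]],
  [-1,[-0.001,-0.0004,0.0008],[0,0,0]],
])

```text
t: 9.48
tcp_pos: [0.512, 0.073, 0.0653]
ee_rot: [[0.942, 0.334, 0.006], [0.334, -0.942, 0.002], [0.006, -0.0, -1.0]]
ft_force: [-4.0, -1.3, -0.1]
opening: 0.0188
```

```bash
python3 g.py w5 | grep -v '^-1[0-6]'
```

```text
9.4833 [0.51202781 0.0730108  0.06532723] 19.53237976569836 [-3.99236263 -1.26969519 -0.08689644] 0.01876308938428169
0.046 7928 (array([578.6, 100.2]), array([98.4, 44.5]), 19.8) [0.5741 0.098  0.0502]
0.114 1506 (array([609.7, 109.8]), array([16. , 33.6]), 29.4) [0.6069 0.1085 0.1195]
0.157 1840 (array([605.4, 110. ]), array([ 6.2, 24.1]), 18.0) [0.6054 0.11   0.1597]
lever 0.89 7712 (array([543.1,  90.8]), array([131.3,  32.7]), 24.9)
-90 537 [-5.2  2.8  9.8] [55.4 56.4 57.5]
-80 558 [-5.2  2.7 10. ] [55.4 56.5 57.5]
-70 575 [-4.7  3.1 10.7] [55.2 56.4 57.6]
-60 605 [-5.1  2.5 10. ] [55.4 56.4 57.6]
-50 626 [-5.2  2.9 10.3] [55.2 56.5 57.5]
-40 648 [-5.2  2.3 10.3] [55.3 56.4 57.5]
-30 606 [-4.8  2.7 10.2] [55.3 56.6 57.7]
-20 326 [-4.8  2.7 10.6] [55.3 56.5 57.6]
max x [-17.27789692 -15.51349307 -13.96692388]
```

Request:
servo_tool([
  [-1,[-0.0004,-0.0002,-0.0004],[0,0,0]],
  [-1,[-0.0006,-0.0002,-0.0006],[0,0,0]],
  [-1,[-0.0006,-0.0002,-0.0006],[0,0,0]],
], squeeze=20)

```text
t: 10.13
tcp_pos: [0.5119, 0.0729, 0.0649]
ee_rot: [[0.942, 0.334, 0.007], [0.334, -0.942, 0.002], [0.007, -0.0, -1.0]]
ft_force: [-2.7, -1.1, 1.0]
opening: 0.0185
```

Request:
servo_tool([
  [-0.5,[0,0,0],[0,0,0]],
  [-0.4,[0,0,0],[0,0,0]],
  [-0.2,[0,0,0],[0,0,0]],
  [0.1,[0,0,0],[0,0,0]],
  [0.1,[0,0,0],[0,0,0]],
  [0.1,[0,0,0],[0,0,0]],
])

```text
t: 10.63
tcp_pos: [0.512, 0.073, 0.0649]
ee_rot: [[0.942, 0.334, 0.007], [0.334, -0.942, 0.003], [0.008, -0.0, -1.0]]
ft_force: [1.1, -0.3, 0.1]
opening: 0.0471
```

```bash
python3 g.py w6 | grep -v '^-1[0-6]'
```

```text
10.6333 [0.51203213 0.07295522 0.06494489] 19.526354415113047 [ 1.11220528 -0.31732861  0.14275193] 0.047063043663079965
0.046 8030 (array([578.5, 100.2]), array([97.8, 44.6]), 19.9) [0.5741 0.0978 0.0502]
0.114 1531 (array([609.6, 109.7]), array([16.3, 34.3]), 29.6) [0.6068 0.1085 0.1195]
0.157 1714 (array([605.2, 110.1]), array([ 5.8, 23.8]), 17.7) [0.6052 0.11   0.1596]
lever 0.79 7672 (array([536.9,  85.2]), array([148.,  22.]), 22.8)
-90 536 [-5.2  2.3 10.2] [54.5 55.2 56. ]
-80 566 [-4.7  2.7 10.5] [54.4 55.2 56. ]
-70 562 [-4.7  2.8 10. ] [54.4 55.2 56. ]
-60 582 [-4.7  2.9 10.2] [54.5 55.2 56.1]
-50 591 [-4.7  2.9 10.5] [54.4 55.3 56.1]
-40 637 [-4.7  2.8 10.5] [54.4 55.2 56. ]
-30 604 [-4.3  3.2 10.6] [54.4 55.2 56. ]
-20 354 [-4.1  3.6 11.3] [54.2 55.2 56.2]
max x [-17.0929685  -15.12271296 -14.1074769 ]
lever_tip 0.57 [521.7, 262.0] [ 0.55647294 -0.10787672  0.05      ]
platform 0.59 [268.8, 261.9] [0.5015473  0.07349455 0.05      ]
ratchet_grip 0.22 [272.1, 262.2] [0.57154176 0.09371778 0.188     ]
```

The lever lies flat (top at 55.2 mm all along). To make sure it is fully home after the release, I'll nudge it gently from behind with shut fingers.

Request:
servo_tool([
  [0.1,[0,0,0.015],[0,0,0]],
  [0.1,[0,0,0.04],[0,0,0]],
  [-0.3,[0,0,0.055],[0,0,0]],
  [-1,[-0.018,-0.0065,0.058],[-0.0024,0.0066,0.003]],
  [-1,[-0.038,-0.0135,0.055],[-0.0024,0.0066,0.003]],
  [-1,[-0.038,-0.0135,0.03],[-0.0024,0.0066,0.003]],
  [-1,[-0.038,-0.0135,0.005],[-0.0024,0.0066,0.003]],
  [-1,[-0.038,-0.0135,-0.006],[-0.0024,0.0066,0.003]],
  [-1,[-0.038,-0.0135,-0.006],[-0.0024,0.0066,0.003]],
  [-1,[-0.032,-0.0114,-0.006],[-0.0024,0.0066,0.003]],
  [-1,[-0.027,-0.0096,-0.006],[-0.0024,0.0066,0.003]],
  [-1,[-0.0245,-0.0087,-0.006],[-0.0024,0.0066,0.003]],
  [-1,[-0.0245,-0.0087,-0.006],[-0.0024,0.0066,0.003]],
])

```text
t: 12.12
tcp_pos: [0.4889, 0.0647, 0.0597]
ee_rot: [[0.941, 0.337, 0.003], [0.337, -0.941, 0.001], [0.003, 0.0, -1.0]]
ft_force: [0.2, -0.7, 1.3]
opening: 0.0001
```

Request:
servo_tool([
  [-1,[0.0009,0.0003,0],[0,0,0]],
  [-1,[0.0019,0.0007,0],[0,0,0]],
  [-1,[0.0019,0.0007,0],[0,0,0]],
])

```text
t: 12.37
tcp_pos: [0.4894, 0.0649, 0.0592]
ee_rot: [[0.941, 0.337, 0.0], [0.337, -0.941, 0.0], [0.0, 0.0, -1.0]]
ft_force: [0.5, -0.6, 0.2]
opening: 0.0001
```

Request:
servo_tool([
  [-1,[0.0009,0.0003,0],[0,0,0]],
  [-1,[0.0014,0.0005,0],[0,0,0]],
  [-1,[0.0014,0.0005,0],[0,0,0]],
])

```text
t: 12.62
tcp_pos: [0.4906, 0.0654, 0.0589]
ee_rot: [[0.941, 0.337, 0.0], [0.337, -0.941, 0.0], [0.0, -0.0, -1.0]]
ft_force: [-0.5, -0.6, -0.4]
opening: 0.0001
```

Request:
servo_tool([
  [-1,[0.0005,0.0002,0],[0,0,0]],
  [-1,[0.0009,0.0003,0],[0,0,0]],
  [-1,[0.0009,0.0003,0],[0,0,0]],
])

```text
t: 12.87
tcp_pos: [0.4915, 0.0657, 0.0588]
ee_rot: [[0.941, 0.337, -0.0], [0.337, -0.941, -0.0], [-0.0, -0.0, -1.0]]
ft_force: [0.4, 0.0, -0.5]
opening: 0.0
```

Request:
servo_tool([
  [-1,[0.0005,0.0002,0],[0,0,0]],
  [-1,[0.0009,0.0003,0],[0,0,0]],
  [-1,[0.0009,0.0003,0],[0,0,0]],
])

```text
t: 13.12
tcp_pos: [0.4924, 0.066, 0.0589]
ee_rot: [[0.941, 0.337, -0.0], [0.337, -0.941, -0.0], [-0.0, -0.0, -1.0]]
ft_force: [-0.0, -0.4, 0.5]
opening: 0.0004
```

Request:
servo_tool([
  [-1,[0.0005,0.0002,0],[0,0,0]],
  [-1,[0.0009,0.0003,0],[0,0,0]],
  [-1,[0.0009,0.0003,0],[0,0,0]],
])

```text
t: 13.37
tcp_pos: [0.4928, 0.0662, 0.0588]
ee_rot: [[0.941, 0.337, -0.001], [0.337, -0.941, -0.0], [-0.001, -0.0, -1.0]]
ft_force: [-0.7, -0.8, 1.1]
opening: -0.0001
```

Request:
servo_tool([
  [-1,[0.0005,0.0002,0],[0,0,0]],
  [-1,[0.0009,0.0003,0],[0,0,0]],
  [-1,[0.0009,0.0003,0],[0,0,0]],
])

```text
t: 13.62
tcp_pos: [0.4931, 0.0662, 0.0588]
ee_rot: [[0.941, 0.337, -0.002], [0.337, -0.941, -0.0], [-0.002, -0.0, -1.0]]
ft_force: [-3.9, -1.5, 2.2]
opening: 0.0
```

```bash
python3 g.py w7 | grep -v '^-1[0-6]'
```

```text
13.6167 [0.49312043 0.06623647 0.05880457] 19.695536790749674 [-3.92753807 -1.49044072  2.24960388] 2.916913289177313e-06
0.046 9373 (array([576.8,  99.3]), array([93.4, 44.8]), 19.5) [0.5753 0.0985 0.0503]
lever 0.95 8780 (array([546.3,  90.2]), array([138.3,  25. ]), 22.9)
-90 604 [-4.8  2.6  9.7] [54.5 55.3 56.1]
-80 609 [-4.8  2.5  9.5] [54.5 55.3 56.1]
-70 610 [-4.3  3.   9.8] [54.6 55.4 56.2]
-60 643 [-4.3  2.9 10.2] [54.4 55.3 56.2]
-50 653 [-4.3  2.9 10.3] [54.4 55.3 56.1]
-40 677 [-4.3  2.9 10.6] [54.4 55.3 56.1]
-30 657 [-4.5  2.9 10.5] [54.4 55.2 56.3]
-20 641 [-4.4  3.2 10.6] [54.3 55.4 56.2]
max x [-12.0061557   -9.89421868  -8.45784975]
stop_face 0.69 [269.6, 26.8] [0.60623818 0.10965399 0.05      ]
```

Request:
servo_tool([
  [-1,[-0.001,-0.0004,0],[0,0,0]],
  [-1,[-0.006,-0.002,0],[0,0,0]],
  [-1,[-0.018,-0.0065,0],[0,0,0]],
  [-1,[-0.02,-0.007,0.03],[0,0,0]],
  [-1,[-0.02,-0.007,0.07],[0,0,0]],
  [-1,[-0.02,-0.007,0.11],[0,0,0]],
  [-1,[-0.02,-0.007,0.15],[0,0,0]],
  [0,[-0.02,-0.007,0.18],[0,0,0]],
  [0,[0,0,0.19],[0,0,0]],
  [0,[0.03,0.012,0.19],[0,0,0]],
  [0,[0.06,0.022,0.19],[0,0,0]],
  [0,[0.06,0.022,0.19],[0,0,0]],
  [0,[0.06,0.022,0.19],[0,0,0]],
])

```text
t: 15.1
tcp_pos: [0.5556, 0.0893, 0.2486]
ee_rot: [[0.941, 0.338, 0.002], [0.338, -0.941, 0.0], [0.002, 0.0, -1.0]]
ft_force: [0.6, 0.5, -0.2]
opening: 0.0428
```

```bash
cat > k.py <<'E'
from h import *
import sys
s=ctrl.sense();print(s['t'],s['tcp_pos'],np.round(s['joint_pos'],3))
c=sys.argv[2]
p,d=imaging.snapshot(c);P=cloud(c,d);save(sys.argv[1],p)
z=P[:,:,2]
N=np.hypot(P[:,:,0]-.6185,P[:,:,1]-.113)<.03
for lo,hi in ((.198,.206),(.157,.163)):
    m=N&(z>lo)&(z<hi);q=P[m]
    if len(q)>5:
        (c0,r)=cv2.minEnclosingCircle((q[:,:2]*1000).astype(np.float32));print(lo,len(q),rect(q),c0,r)
    # dark index line
    v,u=np.nonzero(m)
    if len(u): print(' px',u.min(),u.max(),v.min(),v.max())
E
python3 k.py k1 wrist
python3 - <<'E'
import cv2
p=cv2.imread('pics/k1.png');cv2.imwrite('pics/k1c.png',cv2.resize(p[0:300,130:430],(600,600),interpolation=cv2.INTER_CUBIC))
E
```

```text
15.1 [0.5555841  0.0893082  0.24863596] [-0.348  0.369  0.12   1.948 -0.059  0.826 -1.423]
0.198 937 (array([616.2, 113.5]), array([21.4, 21.4]), 61.9) (615.9882202148438, 113.54283905029297) 11.25997257232666
 px 254 289 109 144
0.157 276 (array([619.9, 114.1]), array([22.3, 30.6]), 8.8) (616.5469970703125, 113.53878784179688) 15.425345420837402
 px 253 293 103 135
```

View pics/k1c.png

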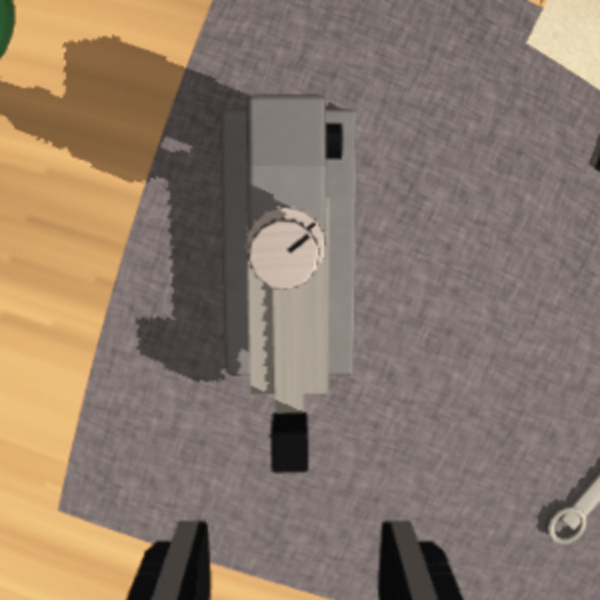

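The crop shows the knob at about (286,252), with both index lines aligned, pointing up-right. The lever's grip is clear of the platform end. The axis is at about (0.6165, 0.1135). Clockwise turning lowers j7, so I pre-rotate counter-clockwise above the knob.

Request:
servo_tool([
  [0,[0.01,0.004,0],[0,0,0.12]],
  [0,[0.02,0.008,0],[0,0,0.24]],
  [0,[0.03,0.012,0],[0,0,0.36]],
  [0,[0.04,0.016,0],[0,0,0.48]],
  [0,[0.05,0.02,0],[0,0,0.6]],
  [0,[0.061,0.0242,0],[0,0,0.72]],
  [0,[0.061,0.0242,0],[0,0,0.84]],
  [0,[0.061,0.0242,0],[0,0,0.96]],
  [0,[0.061,0.0242,0],[0,0,1.08]],
  [0,[0.061,0.0242,0],[0,0,1.2]],
  [0,[0.061,0.0242,0],[0,0,1.32]],
  [0,[0.061,0.0242,0],[0,0,1.44]],
  [0,[0.061,0.0242,0],[0,0,1.5]],
])

```text
t: 16.23
tcp_pos: [0.6142, 0.1121, 0.2488]
ee_rot: [[-0.276, 0.961, -0.0], [0.961, 0.276, -0.0], [-0.0, -0.0, -1.0]]
ft_force: [0.4, 0.3, 0.3]
opening: 0.0428
```

Request:
servo_tool([
  [0,[0,0,0],[0,0,0.12]],
  [0,[0,0,0],[0,0,0.24]],
  [0,[0,0,0],[0,0,0.36]],
  [0,[0,0,0],[0,0,0.48]],
  [0,[0,0,0],[0,0,0.6]],
  [0,[0,0,0],[0,0,0.72]],
  [0,[0,0,0],[0,0,0.84]],
  [0,[0,0,0],[0,0,0.96]],
  [0,[0,0,0],[0,0,1.08]],
  [0,[0,0,0],[0,0,1.2]],
  [0,[0,0,0],[0,0,1.32]],
  [0,[0,0,0],[0,0,1.44]],
  [0,[0,0,0],[0,0,1.5]],
  [0,[0,0,0],[0,0,1.5]],
  [0,[0,0,0],[0,0,1.5]],
])

```text
t: 17.48
tcp_pos: [0.6146, 0.1122, 0.2488]
ee_rot: [[-0.98, -0.198, -0.0], [-0.198, 0.98, -0.0], [0.0, -0.0, -1.0]]
ft_force: [-0.9, 0.3, -0.8]
opening: 0.0426
```

```bash
python3 k.py k2 wrist
```

```text
17.4833 [0.61455311 0.11219523 0.2487512 ] [ 0.173  0.52  -0.666  1.778  0.38   0.976  1.125]
0.198 789 (array([617., 114.]), array([21.9, 21.8]), 65.6) (617.2274780273438, 113.78681182861328) 11.371000289916992
 px 264 296 218 249
0.157 408 (array([613.2, 113. ]), array([21.7, 30. ]), 12.6) (617.3714599609375, 114.04753112792969) 15.605305671691895
 px 261 298 195 222
```

Request:
servo_tool([
  [0,[0.0022,0.0014,0],[0,0,0]],
  [0,[0.0022,0.0014,-0.02],[0,0,0]],
  [0,[0.0022,0.0014,-0.04],[0,0,0]],
  [0,[0.0022,0.0014,-0.055],[0,0,0]],
  [0,[0.0022,0.0014,-0.064],[0,0,0]],
  [0,[0.0022,0.0014,-0.067],[0,0,0]],
  [0,[0.0022,0.0014,-0.067],[0,0,0]],
  [0,[0.0022,0.0014,-0.067],[0,0,0]],
])

```text
t: 18.2
tcp_pos: [0.6177, 0.1145, 0.1825]
ee_rot: [[-0.98, -0.201, 0.001], [-0.201, 0.98, 0.0], [-0.001, 0.0, -1.0]]
ft_force: [-0.3, -0.2, -0.7]
opening: 0.0428
```

Request:
servo_tool([
  [-0.3,[0,0,0],[0,0,0]],
  [-0.5,[0,0,0],[0,0,0]],
  [-1,[0,0,0],[0,0,0]],
  [-1,[0,0,0],[0,0,0]],
  [-1,[0,0,0],[0,0,0]],
  [-1,[0,0,0],[0,0,0]],
], squeeze=30)

```text
t: 18.7
tcp_pos: [0.6178, 0.1151, 0.183]
ee_rot: [[-0.98, -0.201, 0.002], [-0.201, 0.98, 0.001], [-0.002, 0.001, -1.0]]
ft_force: [-1.4, 2.4, 6.5]
opening: 0.0197
```

```bash
cat > q.py <<'E'
from h import *
s=ctrl.sense();R=np.array(s['ee_rot']);print(s['t'],s['tcp_pos'],'yaw',np.arctan2(R[1,0],R[0,0]),'F',np.round(s['ft_force'],1),'T',np.round(s['ft_torque'],3),s['opening'],'q',np.round(s['joint_pos'],2))
E
python3 q.py
```

```text
18.7 [0.61781559 0.1150712  0.18298823] yaw -2.9389732539129114 F [-1.4  2.4  6.5] T [0.516 0.244 0.026] 0.019733107115372368 q [ 0.14  0.59 -0.63  1.84  0.45  0.86  1.07]
```

Request:
servo_tool([
  [-1,[0,0,0],[0,0,-0.06]],
  [-1,[0,0,0],[0,0,-0.12]],
  [-1,[0,0,0],[0,0,-0.18]],
  [-1,[0,0,0],[0,0,-0.24]],
  [-1,[0,0,0],[0,0,-0.3]],
  [-1,[0,0,0],[0,0,-0.36]],
  [-1,[0,0,0],[0,0,-0.42]],
  [-1,[0,0,0],[0,0,-0.48]],
  [-1,[0,0,0],[0,0,-0.54]],
  [-1,[0,0,0],[0,0,-0.6]],
])

```text
t: 19.53
tcp_pos: [0.6178, 0.1154, 0.183]
ee_rot: [[-0.921, 0.389, 0.002], [0.389, 0.921, 0.001], [-0.001, 0.002, -1.0]]
ft_force: [-1.1, 2.7, 5.6]
opening: 0.0197
```

```bash
python3 q.py; python3 k.py k3 wrist
```

```text
19.5333 [0.6178415  0.11536375 0.18300895] yaw 2.741589754973054 F [-1.1  2.7  5.6] T [0.628 0.169 0.101] 0.019679062435491033 q [ 0.03  0.56 -0.46  1.84  0.33  0.81  0.58]
19.5333 [0.6178415  0.11536375 0.18300895] [ 0.034  0.558 -0.462  1.844  0.33   0.814  0.575]
0.198 1614 (array([616.6, 114.2]), array([44.6, 23.4]), 66.1) (610.5399169921875, 116.87049865722656) 22.320974349975586
 px 230 324 257 303
0.157 750 (array([613.8, 115.6]), array([30.7, 22.9]), 67.7) (616.6640625, 114.23149871826172) 15.56921672821045
 px 252 302 220 255
```

Request:
servo_tool([
  [-1,[0,0,0],[0,0,-0.05]],
  [-1,[0,0,0],[0,0,-0.1]],
  [-1,[0,0,0],[0,0,-0.15]],
  [-1,[0,0,0],[0,0,-0.2]],
])

```text
t: 19.92
tcp_pos: [0.6179, 0.1155, 0.183]
ee_rot: [[-0.826, 0.564, 0.002], [0.564, 0.826, 0.002], [-0.001, 0.002, -1.0]]
ft_force: [-0.1, 3.4, 5.9]
opening: 0.0198
```

```bash
python3 q.py; python3 k.py k4 wrist >/dev/null
python3 - <<'E'
import cv2,numpy as np
a=[cv2.resize(cv2.imread(f'pics/{n}.png')[150:350,180:380],(400,400),interpolation=cv2.INTER_CUBIC) for n in ('k3','k4')]
cv2.imwrite('pics/k34.png',np.hstack(a))
E
```

```text
19.9167 [0.61787655 0.11550031 0.18295895] yaw 2.5421760514742404 F [-0.1  3.4  5.9] T [0.716 0.181 0.048] 0.019753756846506744 q [-0.    0.55 -0.41  1.85  0.29  0.8   0.41]
```

View pics/k34.png

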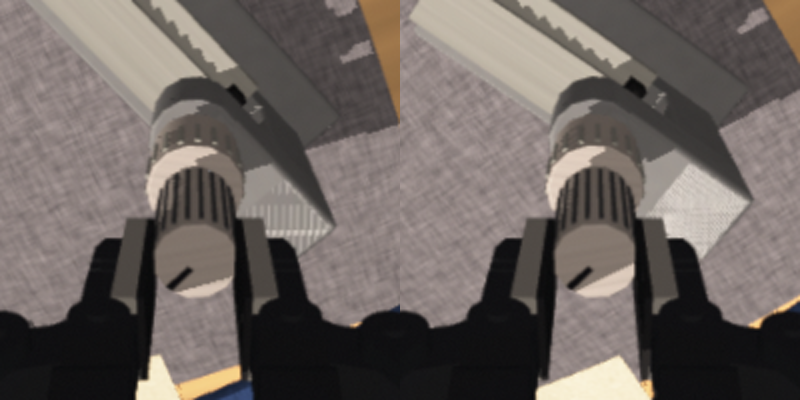

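The crops show the knob firmly held. The index line and the thimble knurl look the same in the tool-fixed view, so there is no slip yet after 0.8 rad. I continue in small steps.

Request:
servo_tool([
  [-1,[0,0,0],[0,0,-0.05]],
  [-1,[0,0,0],[0,0,-0.1]],
  [-1,[0,0,0],[0,0,-0.15]],
  [-1,[0,0,0],[0,0,-0.2]],
])

```text
t: 20.3
tcp_pos: [0.618, 0.1156, 0.183]
ee_rot: [[-0.697, 0.717, 0.002], [0.717, 0.697, 0.002], [-0.0, 0.003, -1.0]]
ft_force: [-0.2, 2.9, 5.3]
opening: 0.0193
```

```bash
python3 q.py; python3 k.py k5 wrist >/dev/null
```

```text
20.3 [0.61797584 0.11560627 0.18301037] yaw 2.342199039165712 F [-0.2  2.9  5.3] T [0.816 0.084 0.041] 0.019250891804002548 q [-0.04  0.54 -0.35  1.85  0.25  0.79  0.25]
```

Request:
servo_tool([
  [-1,[0,0,0],[0,0,-0.05]],
  [-1,[0,0,0],[0,0,-0.1]],
  [-1,[0,0,0],[0,0,-0.15]],
  [-1,[0,0,0],[0,0,-0.2]],
])

```text
t: 20.68
tcp_pos: [0.618, 0.1157, 0.183]
ee_rot: [[-0.541, 0.841, 0.002], [0.841, 0.541, 0.002], [0.0, 0.003, -1.0]]
ft_force: [0.5, 4.9, 5.7]
opening: 0.0194
```

```bash
python3 q.py; python3 k.py k6 wrist >/dev/null
python3 - <<'E'
import cv2,numpy as np
I=[cv2.imread(f'pics/k{n}.png',0)[190:262,250:306].astype(float) for n in (3,4,5,6)]
# thimble band columns/rows: estimate horizontal shift of knurl by correlating high-pass rows 
for k in range(3):
    a=I[k][25:50];b=I[k+1][25:50]
    s,_=cv2.phaseCorrelate(a-cv2.blur(a,(7,7)),b-cv2.blur(b,(7,7)));print(s,np.abs(a-b).mean())
E
```

```text
20.6833 [0.61803791 0.11567068 0.18297699] yaw 2.1424170263830797 F [0.5 4.9 5.7] T [0.839 0.077 0.02 ] 0.019432003972963335 q [-0.08  0.54 -0.3   1.85  0.21  0.78  0.09]
(-0.2323291701021013, 0.2641830592022636) 8.759285714285713
(0.03292614050045728, 0.7740999513036115) 7.412857142857143
(-0.1334276317098393, 0.32183394009645916) 7.071428571428571
```

Request:
servo_tool([
  [-1,[0,0,0],[0,0,-0.05]],
  [-1,[0,0,0],[0,0,-0.1]],
  [-1,[0,0,0],[0,0,-0.15]],
  [-1,[0,0,0],[0,0,-0.2]],
])

```text
t: 21.07
tcp_pos: [0.6182, 0.1157, 0.183]
ee_rot: [[-0.363, 0.932, 0.002], [0.932, 0.363, 0.002], [0.001, 0.003, -1.0]]
ft_force: [0.7, 4.6, 5.3]
opening: 0.0196
```

```bash
python3 q.py; python3 k.py k7 wrist >/dev/null
```

```text
21.0667 [0.61815762 0.11574418 0.18301223] yaw 1.9425583795551369 F [0.7 4.6 5.3] T [ 0.881 -0.007  0.035] 0.019592692793542 q [-0.11  0.53 -0.24  1.85  0.17  0.77 -0.07]
```

Request:
servo_tool([
  [-1,[0,0,0],[0,0,-0.05]],
  [-1,[0,0,0],[0,0,-0.1]],
  [-1,[0,0,0],[0,0,-0.15]],
  [-1,[0,0,0],[0,0,-0.2]],
])

```text
t: 21.45
tcp_pos: [0.6183, 0.1157, 0.183]
ee_rot: [[-0.172, 0.985, 0.003], [0.985, 0.172, 0.002], [0.002, 0.003, -1.0]]
ft_force: [0.9, 4.9, 5.9]
opening: 0.0195
```

```bash
python3 q.py; python3 k.py k8 wrist >/dev/null; python3 q.py
```

```text
21.45 [0.61827005 0.115737   0.18300286] yaw 1.7432252881412245 F [0.9 4.9 5.9] T [ 0.975 -0.032  0.016] 0.019471582102147104 q [-0.15  0.53 -0.18  1.86  0.13  0.77 -0.23]
21.5 [0.61825027 0.11580305 0.18299447] yaw 1.739696939284625 F [0.9 4.7 5.8] T [ 0.892 -0.092  0.029] 0.019719283340969535 q [-0.15  0.53 -0.18  1.86  0.13  0.77 -0.23]
```

Request:
servo_tool([
  [-1,[0,0,0],[0,0,-0.05]],
  [-1,[0,0,0],[0,0,-0.1]],
  [-1,[0,0,0],[0,0,-0.15]],
  [-1,[0,0,0],[0,0,-0.2]],
])

```text
t: 21.83
tcp_pos: [0.6184, 0.1158, 0.183]
ee_rot: [[0.027, 1.0, 0.003], [1.0, -0.027, 0.002], [0.002, 0.003, -1.0]]
ft_force: [1.4, 4.1, 5.1]
opening: 0.0198
```

```bash
python3 q.py; python3 k.py k9 wrist >/dev/null; python3 q.py | grep -o 'T .*'
```

```text
21.8333 [0.61836582 0.11577669 0.18299471] yaw 1.54333902924767 F [1.4 4.1 5.1] T [ 0.963 -0.136  0.02 ] 0.019839641661938735 q [-0.19  0.52 -0.13  1.86  0.09  0.76 -0.39]
T [ 0.909 -0.213 -0.01 ] 0.019629157198378044 q [-0.19  0.52 -0.13  1.86  0.09  0.76 -0.39]
```

Request:
servo_tool([
  [-1,[0,0,0],[0,0,-0.05]],
  [-1,[0,0,0],[0,0,-0.1]],
  [-1,[0,0,0],[0,0,-0.15]],
  [-1,[0,0,0],[0,0,-0.2]],
])

```text
t: 22.22
tcp_pos: [0.6185, 0.1158, 0.183]
ee_rot: [[0.225, 0.974, 0.003], [0.974, -0.225, 0.002], [0.003, 0.002, -1.0]]
ft_force: [0.7, 4.4, 4.3]
opening: 0.0196
```

```bash
python3 q.py; python3 k.py k10 wrist >/dev/null; python3 q.py | grep -o 'T .*'
python3 - <<'E'
import cv2,numpy as np
a=[cv2.resize(cv2.imread(f'pics/k{n}.png')[185:305,245:311],(132*2-64,240*2-116),interpolation=cv2.INTER_CUBIC) for n in (4,8,9,10)]
cv2.imwrite('pics/kc.png',np.hstack(a))
E
```

```text
22.2167 [0.61850366 0.11577603 0.18298482] yaw 1.3434941337660065 F [0.7 4.4 4.3] T [ 0.965 -0.245  0.157] 0.019586322682409337 q [-0.23  0.52 -0.07  1.86  0.05  0.76 -0.55]
T [ 0.973 -0.201  0.132] 0.019691469421057636 q [-0.23  0.52 -0.07  1.86  0.05  0.76 -0.55]
```

View pics/kc.png

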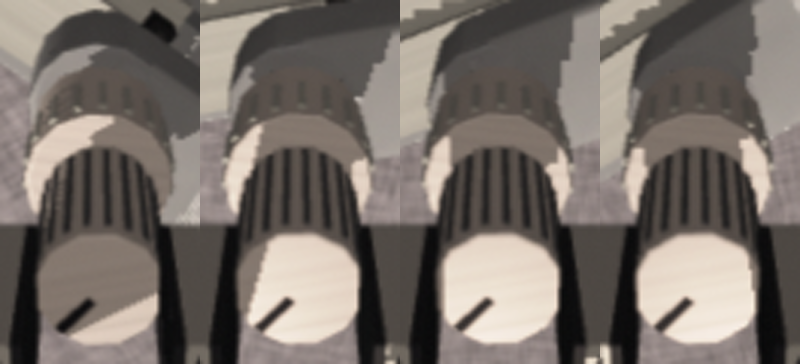

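The torque jumped to about 0.14 N m after 2.0 rad, so slipping began within the last 0.2 rad. I'll slip it a further ~0.35 and check that the thimble stays put.

Request:
servo_tool([
  [-1,[0,0,0],[0,0,-0.05]],
  [-1,[0,0,0],[0,0,-0.1]],
  [-1,[0,0,0],[0,0,-0.15]],
  [-1,[0,0,0],[0,0,-0.2]],
  [-1,[0,0,0],[0,0,-0.25]],
  [-1,[0,0,0],[0,0,-0.3]],
  [-1,[0,0,0],[0,0,-0.35]],
])

```text
t: 22.85
tcp_pos: [0.6187, 0.1157, 0.183]
ee_rot: [[0.546, 0.838, 0.003], [0.838, -0.546, 0.002], [0.003, 0.002, -1.0]]
ft_force: [1.0, 5.0, 4.5]
opening: 0.0195
```

```bash
python3 q.py; python3 k.py k11 wrist >/dev/null; python3 q.py | grep -o 'T .*'
python3 - <<'E'
import cv2,numpy as np
a=[cv2.resize(cv2.imread(f'pics/k{n}.png')[185:305,245:311],(200,364),interpolation=cv2.INTER_CUBIC) for n in (9,10,11)]
cv2.imwrite('pics/kd.png',np.hstack(a))
E
```

```text
22.85 [0.61868207 0.11569584 0.18299298] yaw 0.9934904030892205 F [1.  5.  4.5] T [ 0.944 -0.348  0.116] 0.019535481231889532 q [-0.3   0.52  0.03  1.87 -0.02  0.75 -0.83]
T [ 0.945 -0.38   0.093] 0.01940343736138527 q [-0.3   0.52  0.03  1.87 -0.02  0.75 -0.83]
```

View pics/kd.png

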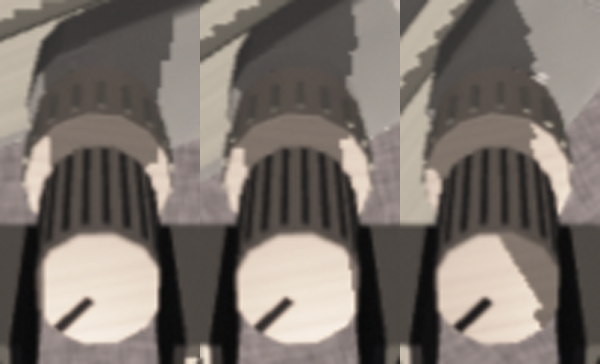

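Torque holds at 0.09–0.12 N m and the knob's index moves with the tool, so the ratchet is slipping. I turn 0.3 rad more, then release and rise.

Request:
servo_tool([
  [-1,[0,0,0],[0,0,-0.05]],
  [-1,[0,0,0],[0,0,-0.1]],
  [-1,[0,0,0],[0,0,-0.15]],
  [-1,[0,0,0],[0,0,-0.2]],
  [-1,[0,0,0],[0,0,-0.25]],
  [-1,[0,0,0],[0,0,-0.3]],
  [-1,[0,0,0],[0,0,-0.3]],
])

```text
t: 23.48
tcp_pos: [0.6188, 0.1156, 0.183]
ee_rot: [[0.769, 0.639, 0.003], [0.639, -0.769, 0.002], [0.004, 0.001, -1.0]]
ft_force: [2.4, 4.3, 5.2]
opening: 0.0198
```

```bash
python3 q.py
```

```text
23.4833 [0.61884784 0.11555482 0.18300593] yaw 0.6931618335806675 F [2.4 4.3 5.2] T [ 1.016 -0.459  0.022] 0.019786170660392996 q [-0.35  0.52  0.12  1.87 -0.09  0.75 -1.07]
```

Request:
servo_tool([
  [-0.4,[0,0,0],[0,0,-0.3]],
  [-0.3,[0,0,0],[0,0,0]],
  [-0.2,[0,0,0],[0,0,0]],
  [0,[0,0,0],[0,0,0]],
  [0,[0,0,0],[0,0,0]],
])

```text
t: 23.9
tcp_pos: [0.6172, 0.1138, 0.1818]
ee_rot: [[0.77, 0.638, -0.0], [0.638, -0.77, -0.0], [-0.0, -0.0, -1.0]]
ft_force: [-0.4, 0.4, 0.0]
opening: 0.0424
```

My release call accidentally contained a stray turn in its first row (at most 0.125 rad). I'll check its effect on the index lines after rising and backing off.

Request:
servo_tool([
  [0,[0,0,0.02],[0,0,0]],
  [0,[0,0,0.045],[0,0,0]],
  [0,[-0.01,-0.01,0.068],[0,0,0]],
  [0,[-0.03,-0.02,0.08],[0,0,0]],
  [0,[-0.05,-0.03,0.09],[0,0,0]],
  [0,[-0.05,-0.03,0.1],[0,0,0]],
  [0,[-0.05,-0.03,0.1],[0,0,0]],
  [0,[-0.05,-0.03,0.1],[0,0,0]],
])

```text
t: 24.57
tcp_pos: [0.568, 0.0845, 0.2824]
ee_rot: [[0.769, 0.639, 0.002], [0.639, -0.769, 0.001], [0.002, 0.001, -1.0]]
ft_force: [-0.2, -0.2, 0.2]
opening: 0.0428
```

```bash
python3 k.py k12 wrist
python3 - <<'E'
from h import *
p,d=imaging.snapshot('wrist');P=cloud('wrist',d)
# rectified top views of knob (z=.202) and thimble (z=.160), 10 px/mm... world x up, y left
i=imaging.camera_info('wrist');K=np.array(i['mtx']);T=np.array(i['extrinsics'])
out=[]
for z in (.202,.16,.055):
    g=np.linspace(-20,20,300)/1000*(1 if z>.1 else 4)
    X=.6167+(-g[:,None]+0*g)-(0 if z>.1 else .05);Y=.1140+(-g[None,:]+0*g[:,None])-(0 if z>.1 else .02)
    c=(np.stack([X,Y,0*X+z],-1)-T[:3,3])@T[:3,:3]
    a,b,w=c[...,0],-c[...,1],-c[...,2];r=np.hypot(a,b);t=np.arctan2(r,w)/r
    out.append(cv2.remap(p,(a*t*K[0,0]+K[0,2]).astype(np.float32),(b*t*K[1,1]+K[1,2]).astype(np.float32),cv2.INTER_CUBIC))
o=np.hstack(out);o=cv2.resize(o,(799,266));save('top3',o)
E
```

```text
24.5667 [0.56804655 0.08446949 0.28236354] [-0.349  0.348  0.14   1.885 -0.06   0.911 -1.058]
0.198 713 (array([616.7, 114.5]), array([22.6, 21.4]), 3.4) (616.8712158203125, 114.4304428100586) 11.504923820495605
 px 273 303 121 151
0.157 230 (array([619.2, 117.5]), array([21.3, 29.5]), 54.5) (617.15869140625, 114.33880615234375) 15.238757133483887
 px 270 304 114 143
```

View pics/top3.png

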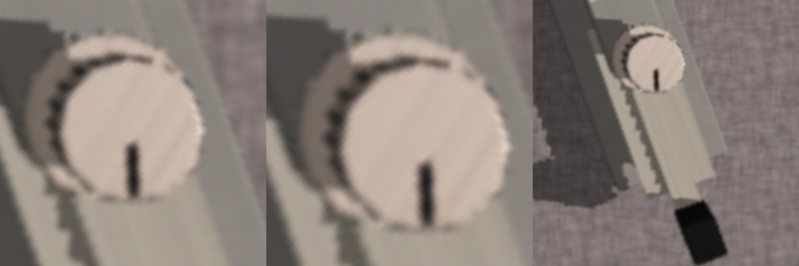

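The knob's line (133,172) now points towards -x, about 148° clockwise of where it started. That fits the commanded turn, so the stray row added nothing noticeable. The thimble's line is hidden on this side, so I look from the other one.

Request:
servo_tool([
  [0,[-0.03,-0.035,0],[0,0,0]],
  [0,[-0.06,-0.07,0],[0,0,0]],
  [0,[-0.08,-0.1,0],[0,0,0]],
  [0,[-0.08,-0.11,0],[0,0,0]],
  [0,[-0.08,-0.11,0],[0,0,0]],
  [0,[-0.08,-0.11,0],[0,0,0]],
])

```text
t: 25.17
tcp_pos: [0.4878, -0.0259, 0.2814]
ee_rot: [[0.77, 0.638, -0.0], [0.638, -0.77, 0.0], [-0.0, -0.0, -1.0]]
ft_force: [1.1, 0.6, 0.2]
opening: 0.0427
```

```bash
python3 k.py k13 wrist
python3 - <<'E'
from h import *
p=cv2.imread('pics/k13.png')[:,:,::-1]
i=imaging.camera_info('wrist');K=np.array(i['mtx']);T=np.array(i['extrinsics']);print(T[:3,3])
out=[]
for z in (.202,.16):
    g=np.linspace(-20,20,300)/1000
    X=.6167+(-g[:,None]+0*g);Y=.1140+(-g[None,:]+0*g[:,None])
    c=(np.stack([X,Y,0*X+z],-1)-T[:3,3])@T[:3,:3]
    a,b,w=c[...,0],-c[...,1],-c[...,2];r=np.hypot(a,b);t=np.arctan2(r,w)/r
    out.append(cv2.remap(p,(a*t*K[0,0]+K[0,2]).astype(np.float32),(b*t*K[1,1]+K[1,2]).astype(np.float32),cv2.INTER_CUBIC))
save('top4',np.hstack(out))
P,d=imaging.snapshot('side');Q=cloud('side',d)
A=np.array([.6167,.1140]);th=np.radians(19.8);R=np.array([[np.cos(th),np.sin(th)],[-np.sin(th),np.cos(th)]])
k=trace('side','lever_knob')[0];q=Q[k['pixels']];q=q[q[:,2]>.08];l=(q[:,:2]-A)@R.T*1000;print(k['confidence'],len(q),np.round([l.min(0),l.max(0)],1).tolist())
E
```

```text
25.1667 [ 0.48778883 -0.02593863  0.28144405] [-0.201  0.237  0.171  2.059 -0.053  0.851 -0.877]
[0.55154387 0.02720711 0.43788974]
0.81 47 [[-120.6, -14.2], [-97.3, 9.0]]
```

View pics/top4.png

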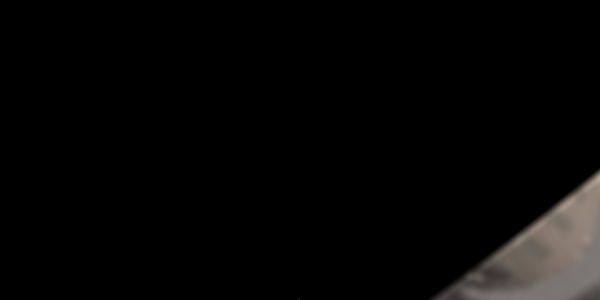

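Request:
servo_tool([
  [0,[0.03,0.025,0],[0,0,0]],
  [0,[0.03,0.025,0],[0,0,0]],
  [0,[0.03,0.025,0],[0,0,0]],
])

```text
t: 25.57
tcp_pos: [0.5188, 0.0018, 0.2812]
ee_rot: [[0.766, 0.643, -0.0], [0.643, -0.766, 0.0], [-0.0, -0.0, -1.0]]
ft_force: [0.1, -0.4, 0.5]
opening: 0.0425
```

```bash
python3 k.py k14 wrist
python3 - <<'E'
from h import *
p=cv2.imread('pics/k14.png')[:,:,::-1]
i=imaging.camera_info('wrist');K=np.array(i['mtx']);T=np.array(i['extrinsics']);print(T[:3,3])
out=[]
for z in (.202,.16):
    g=np.linspace(-20,20,300)/1000
    X=.6167+(-g[:,None]+0*g);Y=.1140+(-g[None,:]+0*g[:,None])
    c=(np.stack([X,Y,0*X+z],-1)-T[:3,3])@T[:3,:3]
    a,b,w=c[...,0],-c[...,1],-c[...,2];r=np.hypot(a,b);t=np.arctan2(r,w)/r
    out.append(cv2.remap(p,(a*t*K[0,0]+K[0,2]).astype(np.float32),(b*t*K[1,1]+K[1,2]).astype(np.float32),cv2.INTER_CUBIC))
save('top5',np.hstack(out))
E
```

```text
25.5667 [0.51884268 0.00177673 0.28121964] [-0.237  0.278  0.16   1.999 -0.058  0.87  -0.919]
0.198 684 (array([616.4, 112.3]), array([22.1, 21.4]), 7.4) (616.0152587890625, 112.60040283203125) 11.504475593566895
 px 229 260 1 30
0.157 326 (array([614.2, 109.7]), array([22.6, 30.5]), 61.5) (616.05859375, 112.3940658569336) 15.640351295471191
 px 232 267 14 44
[0.58119138 0.05304652 0.43756791]
```

View pics/top5.png

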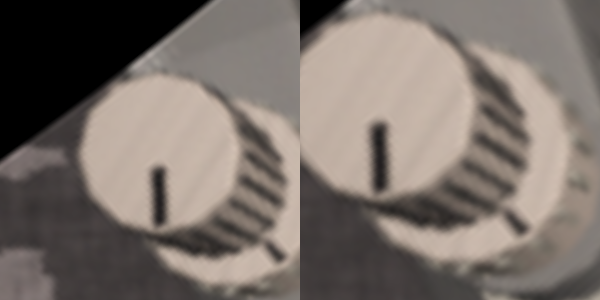

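The thimble's line is at (515,222), about 142° clockwise of +x. The knob's line is at about 180°, so the slip is about 38–40° (0.68 rad), close to an eighth of a turn. The lever is in place and the hand is clear, so I hand in.

```bash
python3 q.py; python3 -c "
from h import *
print(ctrl.sign_off())"
```

```text
25.6167 [0.51777833 0.0006025  0.28117561] yaw 0.6964716677321265 F [ 0.5  0.1 -0.2] T [-0.036 -0.017  0.016] 0.042641297223287154 q [-0.24  0.28  0.16  2.   -0.06  0.87 -0.92]
the job is handed in; nothing more can be done
None
```

The lever is clamped in the micrometer and the job is handed in at 25.6 s, with the gripper clear of everything and about 0.5 N on the wrist.

- **Placing:** I laid the strip flat and centred on the platform and slid it straight to the stop. The first push peaked at about 7 N. After letting go I nudged it home again with shut fingers, at about 4 N. The strip's top then measured 55.2–55.4 mm all along, so it lies flat. The tip under the arm could not be seen; the grip's position and the contact force agree with it being home to within about 1–2 mm.
- **Clamping:** I turned only the top ratchet knob clockwise. The wrist torque rose to about 0.14 N m after roughly 1.9 rad, where it began to slip.
- **Slip:** The two index lines stood about 39° apart at the end, roughly 0.68 rad. That is slightly under an eighth of a turn and well under a quarter.

**Checks that failed or disagreed:**
- My release call contained a stray turn in its first row, at most 0.125 rad while the fingers were opening. The index lines show it added nothing noticeable.
- Torque readings were noisy while slipping: 0.16 down to 0.09 N m, and one reading of 0.02 at rest before letting go.
- One view of the index lines missed the knob and had to be repeated.
- I viewed 10 pictures in all.

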